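# Unlock the mixer cover and take out the swinging bucket

## Robot

A 6-joint arm with a two-finger parallel gripper is mounted at the origin on a cart in front of the work surface, level with it; the furniture and walls round the work are solid. World frame = base frame: x ahead of the robot, y to its left, z up, the work surface at z = 0. Lengths are in mm, angles in rad, forces in N, time in s.
With the tool pointing down it reaches from about 275 to 750 mm from the base axis. Payload 10.2 kg.
Tool frame: the origin (TCP) lies where the fingers leave the gripper's body, on its centre line; the fingertips stand 73 mm ahead of it and the grasp point (between the pads) lies 54 mm ahead of it; z points along the fingers, y is the line along which they close (so a half turn about z gives the same grasp; the last joint's range is limited). The gripper opens to 85 mm and grips with 20 to 120 N. Pads are 22 mm wide; open, the fingers measure 114 mm over their backs; the gripper's body (76 mm by 85 mm) begins 54 mm behind the grasp point. The pads swing forward as they close: fully open they stand 13 mm farther back than shut.
Start: joints at [-1.487, 0.313, 1.498, -0, 1.331, -0.223], TCP at [158.542, -500.496, 303.894] pointing down, gripper open.
Joint ranges: [-2.94, 2.94], [-0.97, 2.17], [0.19, 2.56], [-1.23, 4.37], [0.02, 3.11], [-2.88, 2.88]. Speed limits (rad/s): [2.39, 2.39, 3.01, 3.14, 3.14, 3.14].

## Interface

Orientations are given as a unit quaternion [w, x, y, z].
In Python, from rig import ctrl gives the robot as it stands.
- The arm moves only by the shell command python3 -m creep 'ROWS' [OPENING] [FORCE]. ROWS is JSON, a list that holds one entry, the list of rows, each a list of 6 numbers: the shift along the world's x, y, z in units of 25 mm (1.0 is 25 mm), then the turn, a rotation vector about the world's x, y, z in units of 5 degrees (1.0 is 5 degrees). In form: [[[x, y, z, ax, ay, az], ...]]. A call has 1 to 20 rows; each row is the pose to reach, as a shift and turn from the pose commanded when the call began; what a row does not reach only later rows make up. A row lasts 1/12 s, in which the tool goes at most 41.7 mm and 7.16 degrees, less where a joint would pass 70% of its speed; a pose out of reach is approached as far as the arm can. A call with a gripper value outside its range is refused whole. OPENING is the finger opening in mm, from 0 to 85.4, set as the call begins (- or left out, the last holds). The fingers move at their own pace and stop on an object; FORCE is the grip in N (left out, the last holds). Time passes only in rows, so rows that repeat a pose let the fingers close. It gives the time, the measured TCP pose, the force, the opening and the grip force at its end, in the units of the state.
- ctrl.sense(): the state, without advancing time (a new reading comes with each control period).
- ctrl.capture(name): name is "scene" or "top" or "wrist"; returns a dict with "image" (420x560x3 uint8, red, green, blue), "fx", "fy", "cx", "cy" (pixels), "R" (3x3) and "t" (3): a world point X has camera coordinates R X + t. Camera axes: x right, y down, z forward; pixel columns grow to the right and rows downward; lengths in mm; the calibration is good to about 2 mm. A picture is of the moment at which its call begins. There is no depth.
- ctrl.finish_job(): hands the job in; it is judged then, once.
The state is a dict: "time_s": time; "joints": joint angles; "dq": joint speeds; "tau": joint torques, N m; "eef_pos": TCP position; "ee_rot": TCP orientation; "force": force on the tool from outside, world axes, zero at the start; "wrist_torque": the same for the moment, N m; "grip_width": opening from 0.0 (shut) to 1.0 (fully open); "grip_force": force on a finger pad.
Only numpy, scipy, OpenCV 4.12 (cv2) and the standard library are available. Lean on these libraries where they do the work, as an engineer would, in place of code of your own. Each camera call takes 0.05 s, during which the arm holds its last target. There are 200 camera calls.

## Task

Turn both quarter-turn fasteners on the mixer's cover fully to unlocked, then swing the cover up until it stands upright. Lift the bucket by its orange handle straight off its pivots, keeping it upright without letting it swing, and set it down (do not drop it) standing in the middle of the green mat. Leave the cover open and unlocked, and do not move the jar, the tub or the carton.

Things in the scene. Friction and masses are not known exactly. Their poses are not given: they have to be found in the camera images.
- housing: White bench mixer case, fixed, 150 mm deep (x) by 220 wide (y), walls 134 mm high, 5 thick, under a grey cover. Origin: centre of its underside on the table; x points away from its control face, to the hinge; y to its left. Inside, two fork posts (tops 87 mm above the table) hold the bucket's trunnions in U notches open at the top: axis along y, 12 mm ahead (-x) of the centre, 76 mm high.
- cover (a joint): Grey cover, 150 x 220 x 8 mm, top face 142 mm above the table when shut. Rad: 0 shut and level, 1.57 upright, stop at 1.8. Opens upward about the case's far top edge. The hinge is stiff: the cover stays where it is left; lifting takes about 7 N at the bar. While a fastener is locked it cannot open.
- cover_hinge (a point): Middle of the cover's hinge line (which runs along the housing's y): 75 mm behind the housing's origin in x, 138 mm above the table. Does not move with the cover.
- cover_handle (a point): Middle of the cover's black bar handle: round, 14 mm thick, 90 mm long along the housing's y, level with the cover, 42 mm ahead of its front edge, 192 mm from the hinge line; moves with the cover. Brackets 40 mm left and right; 35 mm free between bar and case. Gripped across from above it turns in the fingers as the cover swings, so the tool can stay pointing down.
- fastener_left (a joint): Left (+y) quarter-turn cam fastener on the cover. Rad: 0 locked (wing along the housing's x, white stripe towards the red dot at the front), 1.57 unlocked, at its stop (wing along y, stripe towards the green dot, to the right). Grows counter-clockwise seen from above. Friction 0.08 N m; stays where left; starts between 0 and 0.4; frees the cover at about 1.2.
- fastener_right (a joint): Right (-y) quarter-turn fastener, same as the left one: 0 locked, 1.57 unlocked, counter-clockwise seen from above.
- fastener_left_grip (a point): Grip point of the left fastener, on its turning axis, 22 mm above the cover's top face. The black wing is 44 mm long, 12 mm thick and rises 4 to 32 mm above the top face. Axis: 41 mm ahead (-x) of the housing's origin, 75 mm to its left.
- fastener_right_grip (a point): Same point of the right fastener, 75 mm to the housing's right.
- bucket: Loose aluminium swinging bucket, 56 (x) x 60 (y) x 110 mm high with its handle, about 0.3 kg, open on top, rim 67 mm up. Origin: centre of its underside; axes as the housing's. Hangs by 10 mm trunnion pins (to 47 mm left and right, 58 mm up) in the 13 mm notches, underside 18 mm above the table, and can swing. A lift of 150 mm clears the case. Hidden until the cover is open.
- bucket_handle (a point): Middle of the bucket's orange handle, 96 mm above its underside: an upright plate 56 mm long (bucket x), 12 mm thick (bucket y), from 82 to 110 mm above the underside; grip it from above with the fingers closing along the bucket's y. Fingertips up to 25 mm below this point clear the rim.
- mat: Dark green square mat with a white outline, 150 x 150 x 4 mm, fixed on the table. Origin: centre of its underside.
- coplin_jar: Bystander: square clear staining jar with a knobbed lid and violet filling, 66 x 62 x 100 mm. Origin: centre of its underside.
- swab_tub: Bystander: round tub of blue swabs, 77 mm across, 80 mm high. Origin: centre of its underside.
- carton_slides: Bystander: white and red carton lying flat, 56 x 82 x 34 mm. Origin: centre of its underside.

How it is judged (in metres and radians):
On the way, in this order (a step that is already met when the one before it is completed fails the run):
1. both fasteners turned to unlocked with the cover still down (value of joint each of fastener_left, fastener_right above 1.3 rad and value of joint cover below 0.1 rad), for 0.2 s.
2. cover swung up to upright while the bucket still hangs inside (value of joint cover above 1.4 rad and z of bucket in the frame of housing below 0.04 m), for 0.2 s.
3. bucket lifted upright clear of the case (z of bucket in the frame of housing above 0.136 m and angle between bucket's own z axis and vertical below 0.35 rad), for 0.2 s.
At the end, for the whole second after the job is handed in: The bucket stands upright (within 7 degrees) and still on the mat, its centre within 45 mm of the mat's centre; the cover stands open at 1.4 rad or more; both fasteners are still unlocked (1.2 rad or more) (horizontal distance between bucket and mat below 0.045 m and z of bucket in the frame of mat between 0 and 0.01 m and angle between bucket's own z axis and vertical below 0.12 rad and linear speed of bucket below 0.03 m/s and value of joint cover above 1.4 rad and value of joint each of fastener_left, fastener_right above 1.2 rad); the robot touches nothing.
It fails at once if the bucket swings or tips more than 0.4 rad (23 degrees) from upright (angle between bucket's own z axis and vertical above 0.4 rad).
It fails at once if the bucket is let go more than 20 mm above the mat or table (horizontal distance between bucket and housing above 0.12 m and z of bucket in the frame of mat above 0.024 m and contact force between the fingers and bucket below 0.05 N).
It fails at once if the cover is lifted while a fastener is still locked (value of joint cover between 0.12 and 0.5 rad and value of joint any of fastener_left, fastener_right below 1 rad).
It fails at once if a bystander (jar, tub or carton) is moved more than 30 mm or tipped (distance of any of coplin_jar, swab_tub, carton_slides from where it was at the start of the episode above 0.03 m or angle between any of coplin_jar, swab_tub, carton_slides's own z axis and vertical above 0.5 rad).
It also fails if it takes over 72 s, if anything falls off the work surface, if the arm or the gripper's body presses on something with over 40 N, if the wrist force passes 120 N, or if a joint passes its speed limit or range.

## Working session

There is one attempt and no reset: what is moved stays moved. The work goes in short steps, Python scripts to look and compute and a shell command to move; the robot and the scene stay as the last step left them, time stands still between calls to the robot, and variables do not carry over. Pictures are saved under pics/ and viewed, at most 10 in all, crops included, and the job is handed in when it is done.

```bash
mkdir -p pics; ls
python3 - <<'E'
from rig import ctrl
import cv2,numpy as np,pickle
s=ctrl.sense();print(s['time_s'],s['eef_pos'],s['ee_rot'],s['grip_width'])
d={}
for n in("scene","top"):
    c=ctrl.capture(n);d[n]=c;cv2.imwrite(f'pics/{n}0.png',cv2.cvtColor(c['image'],cv2.COLOR_RGB2BGR))
    R=np.array(c['R']);print(n,-R.T@np.array(c['t']),R[2],c['fx'])
pickle.dump(d,open('cap0.pkl','wb'))
E
```

```text
pics
0.0 [ 158.52442743 -500.32046985  303.32231417] [-6.59164574e-04  9.88260798e-01  1.52774859e-01  5.26160859e-05] 0.9976940753280354
scene [-521.51101283  660.28225695  782.88885458] [ 0.73453073 -0.48738082 -0.47214886] 461.89094332053526
top [ 3.79272856e+02 -2.59963976e-01  1.49361347e+03] [ 0.08947592  0.00482368 -0.9959773 ] 445.4775745901279
```

View pics/top0.png

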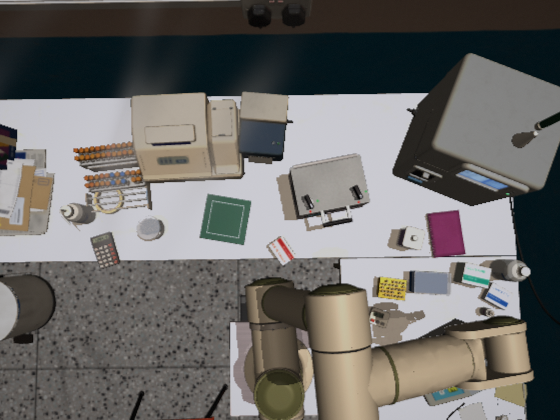

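View pics/scene0.png

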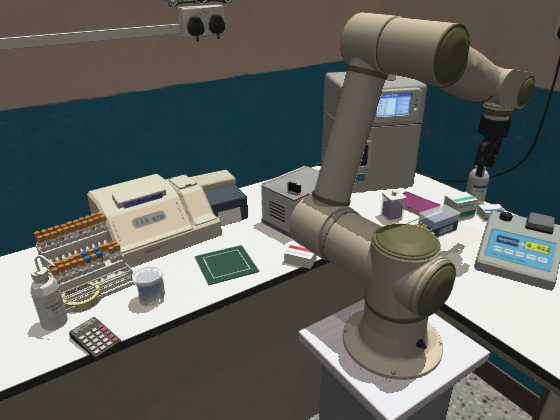

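The top view shows the mixer at about (330,187), its bar at (335,217), the fasteners at (308,202) and (356,192), the mat at (226,219), the carton at (281,249), the tub at (149,228) and the jar at (413,238). I'll enlarge the mixer area to pick exact points.

Run:
```python
import cv2
a=cv2.imread('pics/top0.png')[145:265,190:380]
cv2.imwrite('pics/top0c.png',cv2.resize(a,None,fx=4.2,fy=4.2,interpolation=cv2.INTER_CUBIC))
```

```text
(no output)
```

View pics/top0c.png

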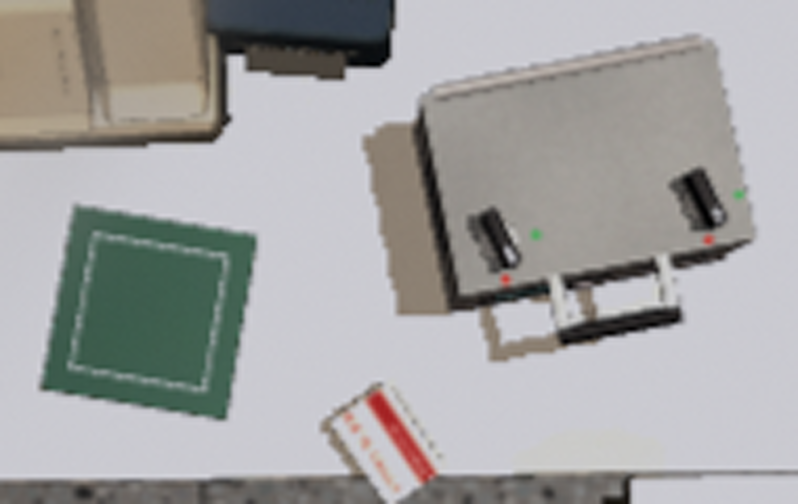

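The enlarged view gives the cover's corners at (428,95), (712,38), (755,238) and (455,298). The bar runs from (562,335) to (682,318), and the red and green dots and both wings are visible. The mat's corners are (77,205), (257,236), (226,420) and (40,388). Next I'll fit the poses.

```bash
cat > h.py <<'E'
import numpy as np
from scipy.optimize import least_squares
from scipy.spatial.transform import Rotation as Ro
def proj(c,X):
    X=np.atleast_2d(X)@np.array(c['R']).T+np.array(c['t'])
    return np.c_[c['fx']*X[:,0]/X[:,2]+c['cx'],c['fy']*X[:,1]/X[:,2]+c['cy']]
def back(c,uv,z):
    R=np.array(c['R']);o=-R.T@np.array(c['t']);uv=np.atleast_2d(uv)
    d=np.c_[(uv[:,0]-c['cx'])/c['fx'],(uv[:,1]-c['cy'])/c['fy'],np.ones(len(uv))]@R
    return o+d*((z-o[2])/d[:,2])[:,None]
def place(p,L):
    c,s=np.cos(p[2]),np.sin(p[2]);L=np.atleast_2d(L)
    return np.c_[p[0]+c*L[:,0]-s*L[:,1],p[1]+s*L[:,0]+c*L[:,1],L[:,2]]
E
python3 - <<'E'
import pickle
from h import *
c=pickle.load(open('cap0.pkl','rb'))['top']
f=lambda U:(np.array(U,float)+.5)/4.2-.5+[190,145]
uv=f([[712,38],[755,238],[455,298],[428,95],[506,280],[536,235],[708,240],[738,195],[622,328]])
def mod(p):
    r=p[3]
    return place(p,[[75,-110,142],[-75,-110,142],[-75,110,142],[75,110,142],[-41-r,75,142],[-41,75-r,142],[-41-r,-75,142],[-41,-75-r,142],[-117,0,140]])
s=least_squares(lambda p:(proj(c,mod(p))-uv).ravel(),[550,0,0.2,30],x_scale=[10,10,.1,10],loss='soft_l1')
print(s.x,(proj(c,mod(s.x))-uv).round(1).tolist())
p=s.x
print(place(p,[[-41,75,164],[-41,-75,164],[-117,0,138],[75,0,138],[-12,0,114]]).round(1))
m=back(c,f([[77,205],[257,236],[226,420],[40,388]]),4);print('mat',m.mean(0),np.linalg.norm(np.diff(m,axis=0),axis=1))
w=back(c,f([[482,210],[512,268]]),174);d=w[0]-w[1];print(np.arctan2(d[1],d[0])-p[2])
print(back(c,[[281,247],[149,228],[413,238]],34).round())
E
```

```text
[ 5.78918456e+02 -1.65176760e+02  1.78434874e-01  2.82129242e+01] [[0.4, 0.3], [0.5, 0.2], [1.1, -0.2], [-2.1, 0.3], [-0.1, -0.0], [-0.1, -0.1], [0.0, 0.1], [-0.0, 0.0], [-0.5, -0.7]]
[[ 525.3  -98.6  164. ]
 [ 551.9 -246.3  164. ]
 [ 463.8 -185.9  138. ]
 [ 652.7 -151.9  138. ]
 [ 567.1 -167.3  114. ]]
mat [488.30955919 170.02466148   4.        ] [146.85669112 148.95396411 150.4361454 ]
0.27619608924471395
[[ 391.  -15.   34.]
 [ 460.  418.   34.]
 [ 414. -446.   34.]]
```

Every point of the fit matches the given sizes: the housing is at (579,-165) with a yaw of 10.2°, and the mat is at (488,170). I'll move above the mixer for a wrist-camera check.

```bash
python3 -m creep '[[[3,3,3.1,0,0,0.5],[6,6,3.1,0,0,1],[9,9,3.1,0,0,1.7],[12,12,3.1,0,0,1.7],[13.7,13,3.1,0,0,1.7],[13.7,13,3.1,0,0,1.7],[13.7,13,3.1,0,0,1.7],[13.7,13,3.1,0,0,1.7],[13.7,13,3.1,0,0,1.7],[13.7,13,3.1,0,0,1.7],[13.7,13,3.1,0,0,1.7],[13.7,13,3.1,0,0,1.7],[13.7,13,3.1,0,0,1.7],[13.7,13,3.1,0,0,1.7],[13.7,13,3.1,0,0,1.7],[13.7,13,3.1,0,0,1.7]]]' 50
python3 - <<'E'
from rig import ctrl
import cv2,pickle
c=ctrl.capture('wrist');c['s']=ctrl.sense();pickle.dump(c,open('w1.pkl','wb'))
cv2.imwrite('pics/w1.png',cv2.cvtColor(c['image'],cv2.COLOR_RGB2BGR))
import numpy as np;R=np.array(c['R']);print(-R.T@np.array(c['t']),R[2],c['fx'])
E
```

```text
time_s: 1.43
eef_pos: [500.4, -176.3, 381.2]
ee_rot: [-0.0, 0.974, 0.225, -0.0]
force: [-0.3, -0.1, 0.0]
grip_width: 0.578
grip_force: 0.0
[ 563.74335387 -145.19540482  451.53522604] [-0.25084276 -0.12205422 -0.96030239] 338.88510491207415
```

View pics/w1.png

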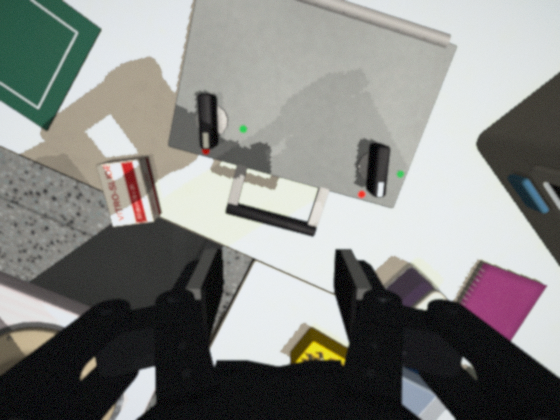

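The wrist picture shows the left wing from (205,95) to (209,148) and the right wing from (379,143) to (380,195). The dots are at (207,152), (243,129), (362,194) and (400,174), the cover's corners at (455,43), (393,207) and (170,148), and the bar runs from (228,210) to (315,232). I'll refit with both cameras.

Run:
```python
import pickle
from h import *
t=pickle.load(open('cap0.pkl','rb'))['top'];c=pickle.load(open('w1.pkl','rb'))
f=lambda U:(np.array(U,float)+.5)/4.2-.5+[190,145]
uv=f([[712,38],[755,238],[455,298],[506,280],[536,235],[708,240],[738,195]])
wv=np.array([[455,43],[393,207],[170,148],[207,152],[243,129],[362,194],[400,174],[272,219]],float)
def mod(p):
    r=p[3]
    return place(p,[[75,-110,142],[-75,-110,142],[-75,110,142],[-41-r,75,142],[-41,75-r,142],[-41-r,-75,142],[-41,-75-r,142],[-117,0,142]])
def fun(p,w=(1,1)): return np.r_[w[0]*(proj(t,mod(p)[:7])-uv).ravel(),w[1]*(proj(c,mod(p))-wv).ravel()]
for w in((1,0),(0,1),(1,.6)):
    s=least_squares(fun,[579,-165,.18,28],x_scale=[10,10,.1,10],loss='soft_l1',args=(w,));p=s.x;print(p.round(3))
print((proj(c,mod(p))-wv).round(1).tolist())
print(place(p,[[-41,75,164],[-41,-75,164],[-117,0,138],[75,0,138],[-12,0,114]]).round(1))
for e in([[205,95],[209,148]],[[379,143],[380,195]]):
    w=back(c,e,174);d=w[0]-w[1];a=np.arctan2(d[1],d[0]);print('wing yaw',np.degrees(a),'joint',a-p[2],'len',np.linalg.norm(d),'mid',w.mean(0))
print('mat',back(c,[[100,30],[45,130]],4),back(t,f([[257,236],[226,420]]),4))
```

```text
[ 5.79099e+02 -1.64170e+02  1.82000e-01  2.88140e+01]
[ 5.79663e+02 -1.64543e+02  1.89000e-01  2.81930e+01]
[ 5.79524e+02 -1.64431e+02  1.88000e-01  2.83430e+01]
[[2.6, 0.2], [1.1, 1.6], [-3.6, -0.2], [-1.5, -0.0], [-0.0, 0.6], [-0.7, -0.2], [0.3, -1.0], [-0.5, 1.1]]
[[ 525.2  -98.4  164. ]
 [ 553.3 -245.8  164. ]
 [ 464.6 -186.3  138. ]
 [ 653.2 -150.4  138. ]
 [ 567.7 -166.7  114. ]]
wing yaw 27.06111645163485 joint 0.2843657390359354 len 41.148896117046135 mid [ 526.80709121 -100.00054869  174.        ]
wing yaw 31.82272379299753 joint 0.36747146482984777 len 43.847659585870986 mid [ 553.98171301 -243.31455692  174.        ]
mat [[547.30307186  84.31262449   4.        ]
 [403.05746355 112.38263585   4.        ]] [[547.93112734  83.93043049   4.        ]
 [401.27999634 110.02121816   4.        ]]
```

```bash
python3 -m creep '[[[1,-1.4,-1,0,0,0.5],[2.1,-2.8,-2,0,0,1],[2.1,-2.8,-3.5,0,0,1],[2.1,-2.8,-4.5,0,0,1],[2.1,-2.8,-5.2,0,0,1],[2.1,-2.8,-5.6,0,0,1],[2.1,-2.8,-6,0,0,1],[2.1,-2.8,-6.4,0,0,1],[2.1,-2.8,-6.4,0,0,1],[2.1,-2.8,-6.4,0,0,1]]]' && python3 -m creep '[[[0,0,0,0,0,0],[0,0,0,0,0,0],[0,0,0,0,0,0],[0,0,0,0,0,0],[0,0,0,0,0,0],[0,0,0,0,0,0],[0,0,0,0,0,0],[0,0,0,0,0,0]]]' 5 30
```

```text
time_s: 2.32
eef_pos: [553.6, -245.6, 222.0]
ee_rot: [0.0, 0.963, 0.268, 0.0]
force: [0.7, -0.7, 0.7]
grip_width: 0.587
grip_force: 0.0
time_s: 2.98
eef_pos: [553.7, -245.6, 222.2]
ee_rot: [0.0, 0.963, 0.268, 0.0]
force: [-1.6, 1.4, 5.3]
grip_width: 0.133
grip_force: 35.4
```

```bash
python3 -m creep '[[[0,0,0,0,0,1],[0,0,0,0,0,2],[0,0,0,0,0,3],[0,0,0,0,0,4],[0,0,0,0,0,5],[0,0,0,0,0,6],[0,0,0,0,0,7],[0,0,0,0,0,8],[0,0,0,0,0,9],[0,0,0,0,0,10],[0,0,0,0,0,11],[0,0,0,0,0,12],[0,0,0,0,0,13],[0,0,0,0,0,13.7],[0,0,0,0,0,13.7],[0,0,0,0,0,13.7],[0,0,0,0,0,13.7]]]'; python3 -c "
from rig import ctrl
print(ctrl.sense()['wrist_torque'])"
```

```text
time_s: 4.4
eef_pos: [553.3, -245.4, 222.1]
ee_rot: [-0.0, 0.645, 0.764, -0.0]
force: [-4.8, 2.5, 7.3]
grip_width: 0.132
grip_force: 35.6
[0.39358736 0.83345026 0.08788969]
```

```bash
python3 -m creep '[[[0,0,0,0,0,0],[0,0,0,0,0,0],[0,0,0,0,0,0],[0,0,0,0,0,0],[0,0,0,0,0,0],[0,0,1,0,0,0],[0,0,2,0,0,0],[-0.4,2,2,0,0,-1.4],[-0.8,4,2,0,0,-2.8],[-1.1,5.9,2,0,0,-4.2],[-1.1,5.9,2,0,0,-5.6],[-1.1,5.9,2,0,0,-7],[-1.1,5.9,2,0,0,-8.4],[-1.1,5.9,2,0,0,-9.8],[-1.1,5.9,2,0,0,-11.2],[-1.1,5.9,2,0,0,-12.6],[-1.1,5.9,2,0,0,-14],[-1.1,5.9,2,0,0,-14.5],[-1.1,5.9,2,0,0,-14.5],[-1.1,5.9,2,0,0,-14.5]]]' 50 && python3 -m creep '[[[0,0,-0.7,0,0,0],[0,0,-1.4,0,0,0],[0,0,-2,0,0,0],[0,0,-2,0,0,0],[0,0,-2,0,0,0]]]' && python3 -m creep '[[[0,0,0,0,0,0],[0,0,0,0,0,0],[0,0,0,0,0,0],[0,0,0,0,0,0],[0,0,0,0,0,0],[0,0,0,0,0,0],[0,0,0,0,0,0],[0,0,0,0,0,0]]]' 5 30
```

```text
time_s: 6.07
eef_pos: [526.1, -98.0, 271.4]
ee_rot: [0.0, 0.972, 0.235, 0.0]
force: [0.0, -0.2, 0.2]
grip_width: 0.588
grip_force: 0.0
time_s: 6.48
eef_pos: [526.0, -98.0, 221.3]
ee_rot: [-0.0, 0.972, 0.235, -0.0]
force: [-0.4, 0.4, 0.9]
grip_width: 0.577
grip_force: 0.0
time_s: 7.15
eef_pos: [526.4, -98.2, 222.3]
ee_rot: [0.001, 0.972, 0.234, 0.001]
force: [1.4, -0.6, 5.2]
grip_width: 0.133
grip_force: 35.3
```

```bash
python3 -m creep '[[[0,0,0,0,0,1],[0,0,0,0,0,2],[0,0,0,0,0,3],[0,0,0,0,0,4],[0,0,0,0,0,5],[0,0,0,0,0,6],[0,0,0,0,0,7],[0,0,0,0,0,8],[0,0,0,0,0,9],[0,0,0,0,0,10],[0,0,0,0,0,11],[0,0,0,0,0,12],[0,0,0,0,0,13],[0,0,0,0,0,14],[0,0,0,0,0,14.5],[0,0,0,0,0,14.5],[0,0,0,0,0,14.5],[0,0,0,0,0,14.5]]]' && python3 -m creep '[[[0,0,0,0,0,0],[0,0,0,0,0,0],[0,0,0,0,0,0],[0,0,0,0,0,0],[0,0,0,0,0,0],[0,0,1,0,0,0],[0,0,2,0,0,0],[-1,-1.4,3,0,0,0],[-2,-2.8,4,0,0,0],[-3,-3.5,5,0,0,0],[-3.5,-3.5,5,0,0,0],[-3.5,-3.5,5,0,0,0],[-3.5,-3.5,5,0,0,0]]]' 42
python3 - <<'E'
from rig import ctrl
import cv2,pickle
c=ctrl.capture('wrist');c['s']=ctrl.sense();pickle.dump(c,open('w2.pkl','wb'))
t=ctrl.capture('top')['image'][145:265,190:380]
a=cv2.resize(t,None,fx=2.5,fy=2.5)
import numpy as np
o=np.zeros((420,560+475,3),np.uint8);o[:,:560]=c['image'];o[:300,560:]=a
o=cv2.resize(o,None,fx=.77,fy=.77,interpolation=cv2.INTER_AREA)
cv2.imwrite('pics/w2.png',cv2.cvtColor(o,cv2.COLOR_RGB2BGR))
E
```

```text
time_s: 8.65
eef_pos: [526.5, -98.2, 222.3]
ee_rot: [0.001, 0.645, 0.764, 0.0]
force: [0.3, -2.0, 5.7]
grip_width: 0.131
grip_force: 35.3
time_s: 9.73
eef_pos: [438.2, -185.8, 346.8]
ee_rot: [0.001, 0.646, 0.763, 0.0]
force: [0.3, -0.3, -0.4]
grip_width: 0.495
grip_force: 0.0
```

View pics/w2.png

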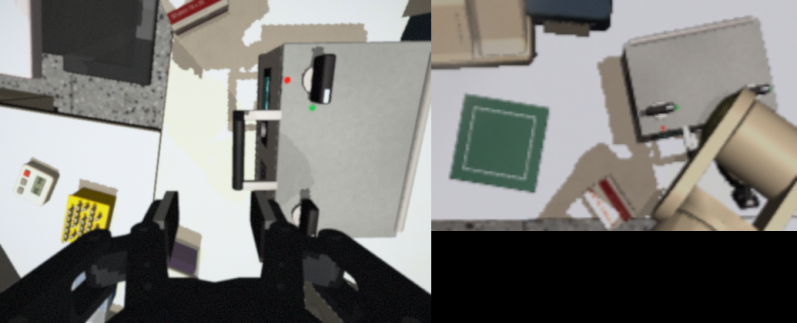

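Both wings now lie along y with their stripes towards the green dots at (313,107) and (676,106), and the cover is still down. Next I'll grip the bar, whose middle is at (238,150).

```bash
python3 -m creep '[[[1.05,0,-1,0,0,0],[1.05,0,-2.2,0,0,0],[1.05,0,-3.4,0,0,0],[1.05,0,-4.4,0,0,0],[1.05,0,-5.2,0,0,0],[1.05,0,-5.8,0,0,0],[1.05,0,-6.2,0,0,0],[1.05,0,-6.2,0,0,0],[1.05,0,-6.2,0,0,0]]]' 34 && python3 -m creep '[[[0,0,0,0,0,0],[0,0,0,0,0,0],[0,0,0,0,0,0],[0,0,0,0,0,0],[0,0,0,0,0,0],[0,0,0,0,0,0],[0,0,0,0,0,0],[0,0,0,0,0,0]]]' 5 40
python3 - <<'E'
import numpy as np
th=np.array([.1,.2,.3,.4,.5,.6,.7,.8,.9,1,1.1,1.2,1.3,1.4,1.5,1.6,1.65]);d=192*(1-np.cos(th));y=.187
print(np.c_[th,d*np.cos(y)/25,d*np.sin(y)/25,192*np.sin(th)/25].round(2))
E
```

```text
time_s: 10.58
eef_pos: [465.2, -185.2, 191.2]
ee_rot: [-0.0, 0.645, 0.764, -0.0]
force: [0.1, 0.2, 0.8]
grip_width: 0.395
grip_force: 0.0
time_s: 11.25
eef_pos: [465.1, -185.6, 192.4]
ee_rot: [0.001, 0.646, 0.764, 0.0]
force: [-1.3, 1.6, 6.5]
grip_width: 0.148
grip_force: 39.3
[[0.1  0.04 0.01 0.77]
 [0.2  0.15 0.03 1.53]
 [0.3  0.34 0.06 2.27]
 [0.4  0.6  0.11 2.99]
 [0.5  0.92 0.17 3.68]
 [0.6  1.32 0.25 4.34]
 [0.7  1.77 0.34 4.95]
 [0.8  2.29 0.43 5.51]
 [0.9  2.86 0.54 6.02]
 [1.   3.47 0.66 6.46]
 [1.1  4.12 0.78 6.84]
 [1.2  4.81 0.91 7.16]
 [1.3  5.53 1.05 7.4 ]
 [1.4  6.26 1.19 7.57]
 [1.5  7.01 1.33 7.66]
 [1.6  7.77 1.47 7.68]
 [1.65 8.14 1.54 7.66]]
```

```bash
python3 -m creep '[[[0.01,0,0.4,0,0,0],[0.04,0.01,0.77,0,0,0],[0.09,0.02,1.15,0,0,0],[0.15,0.03,1.53,0,0,0],[0.24,0.05,1.9,0,0,0],[0.34,0.06,2.27,0,0,0],[0.34,0.06,2.27,0,0,0]]]' && python3 -m creep '[[[0.12,0.02,0.36,0,0,0],[0.26,0.05,0.72,0,0,0],[0.58,0.11,1.41,0,0,0],[0.98,0.19,2.07,0,0,0],[1.43,0.28,2.68,0,0,0],[1.95,0.37,3.24,0,0,0],[2.52,0.48,3.75,0,0,0],[3.13,0.6,4.19,0,0,0],[3.78,0.72,4.57,0,0,0],[4.47,0.85,4.89,0,0,0],[5.19,0.99,5.13,0,0,0],[5.92,1.13,5.3,0,0,0],[6.67,1.27,5.39,0,0,0],[7.43,1.41,5.41,0,0,0],[7.8,1.48,5.39,0,0,0],[7.8,1.48,5.39,0,0,0],[7.8,1.48,5.39,0,0,0]]]'
```

```text
time_s: 11.83
eef_pos: [473.3, -184.1, 250.0]
ee_rot: [0.0, 0.645, 0.764, -0.0]
force: [-5.8, -2.8, 2.6]
grip_width: 0.147
grip_force: 40.0
time_s: 13.25
eef_pos: [669.2, -148.3, 384.6]
ee_rot: [0.004, 0.646, 0.763, 0.0]
force: [6.6, -9.5, 3.4]
grip_width: 0.145
grip_force: 43.5
```

```bash
python3 -m creep '[[[0,0,0,0,0,0],[0,0,0,0,0,0],[0,0,0,0,0,0],[0,0,0,0,0,0],[0,0,0,0,0,0],[0,0,0.6,0,0,0],[0,0,1.2,0,0,0],[0,0,1.7,0,0,0],[0,0,1.7,0,0,0],[-1,-0.2,1.7,0,0,0],[-2.2,-0.4,1.7,0,0,0],[-3.4,-0.6,1.7,0,0,0],[-4.6,-0.8,1.7,0,0,0],[-6,-1.1,1.7,0,0,0],[-6,-1.1,1.7,0,0,0]]]' 40 && python3 -m creep '[[[0,0,0,0,0,-1.4],[0,0,0,0,0,-2.8],[0,0,0,0,0,-4.2],[0,0,0,0,0,-5.6],[0,0,0,0,0,-7],[0,0,0,0,0,-8.4],[0,0,0,0,0,-9.8],[0,0,0,0,0,-11.2],[0,0,0,0,0,-12.6],[0,0,0,0,0,-14],[0,0,0,0,0,-15.4],[0,0,0,0,0,-16.8],[0,0,0,0,0,-17.8],[0,0,0,0,0,-17.8],[0,0,0,0,0,-17.8]]]' 50
python3 - <<'E'
from rig import ctrl
import cv2,pickle
c=ctrl.capture('wrist');c['s']=ctrl.sense();pickle.dump(c,open('w3.pkl','wb'))
cv2.imwrite('pics/w3.png',cv2.cvtColor(c['image'],cv2.COLOR_RGB2BGR))
E
```

```text
time_s: 14.5
eef_pos: [513.9, -174.5, 424.8]
ee_rot: [-0.001, 0.646, 0.763, -0.001]
force: [0.7, 0.0, 1.6]
grip_width: 0.472
grip_force: 0.0
time_s: 15.75
eef_pos: [518.4, -174.4, 424.9]
ee_rot: [-0.0, 0.996, 0.094, -0.0]
force: [-0.5, 0.1, 0.5]
grip_width: 0.584
grip_force: 0.0
```

View pics/w3.png

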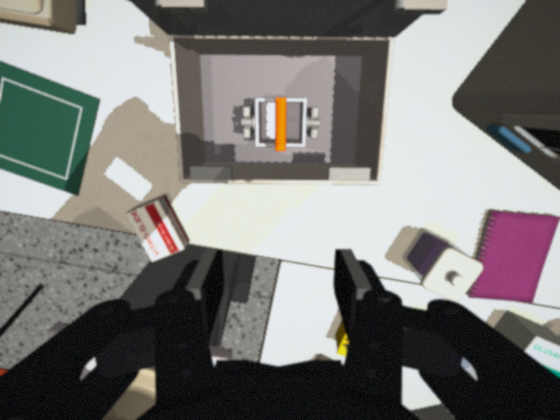

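The cover stands open. The orange handle's top edge runs from (281,97) to (281,150), with the bucket hanging straight in its forks.

Run:
```python
import pickle
from h import *
c=pickle.load(open('w3.pkl','rb'))
im=c['image'].astype(int);m=(im[...,0]>180)&(im[...,1]<170)&(im[...,2]<70);m[:80]=0;m[160:]=0;m[:,:240]=0;m[:,330:]=0
v,u=np.nonzero(m);print(u.min(),u.max(),v.min(),v.max(),u.mean(),v.mean())
a=back(c,[[281,97],[281,151]],128);print(a.round(1),a.mean(0),np.linalg.norm(a[0]-a[1]),np.degrees(np.arctan2(*(a[0]-a[1])[[1,0]])))
```

```text
275 285 98 150 280.38535645472064 123.88439306358381
[[ 595.6 -162.4  128. ]
 [ 540.9 -172.9  128. ]] [ 568.27323839 -167.61421339  128.        ] 55.6795586358542 10.860492974305721
```

```bash
python3 -m creep '[[[1,0.15,-1,0,0,0],[2,0.3,-2,0,0,0],[2,0.3,-3.2,0,0,0],[2,0.3,-4.4,0,0,0],[2,0.3,-5.6,0,0,0],[2,0.3,-6.4,0,0,0],[2,0.3,-7.2,0,0,0],[2,0.3,-7.8,0,0,0],[2,0.3,-7.8,0,0,0]]]' 46 && python3 -m creep '[[[0,0,-0.5,0,0,0],[0,0,-1,0,0,0],[0,0,-1.5,0,0,0],[0,0,-2,0,0,0],[0,0,-2.4,0,0,0],[0,0,-2.4,0,0,0],[0,0,-2.4,0,0,0]]]'
```

```text
time_s: 16.55
eef_pos: [567.4, -166.5, 227.1]
ee_rot: [-0.002, 0.996, 0.093, -0.002]
force: [0.2, -0.2, -0.0]
grip_width: 0.537
grip_force: 0.0
time_s: 17.13
eef_pos: [568.5, -167.1, 170.8]
ee_rot: [0.0, 0.996, 0.093, 0.0]
force: [-0.0, 0.4, 0.2]
grip_width: 0.54
grip_force: 0.0
```

```bash
python3 -m creep '[[[0,0,0,0,0,0],[0,0,0,0,0,0],[0,0,0,0,0,0],[0,0,0,0,0,0],[0,0,0,0,0,0],[0,0,0,0,0,0],[0,0,0,0,0,0],[0,0,0,0,0,0]]]' 5 60 && python3 -m creep '[[[0,0,0.15,0,0,0],[0,0,0.4,0,0,0],[0,0,0.8,0,0,0],[0,0,1.2,0,0,0],[0,0,1.6,0,0,0],[0,0,2,0,0,0],[0,0,2.5,0,0,0],[0,0,3,0,0,0],[0,0,3.5,0,0,0],[0,0,4,0,0,0],[0,0,4.5,0,0,0],[0,0,5,0,0,0],[0,0,5.5,0,0,0],[0,0,6,0,0,0],[0,0,6.3,0,0,0],[0,0,6.5,0,0,0],[0,0,6.5,0,0,0],[0,0,6.5,0,0,0],[0,0,6.5,0,0,0]]]'
python3 - <<'E'
from rig import ctrl
import cv2,numpy as np
a=ctrl.capture('wrist')['image'];b=ctrl.capture('scene')['image'][100:300,180:400]
o=np.zeros((420,800,3),np.uint8);o[:294,:392]=cv2.resize(a,(392,294));o[:364,400:]=cv2.resize(b,(400,364))
cv2.imwrite('pics/w4.png',cv2.cvtColor(o,cv2.COLOR_RGB2BGR))
E
```

```text
time_s: 17.8
eef_pos: [568.6, -167.1, 171.3]
ee_rot: [0.0, 0.996, 0.092, 0.001]
force: [-0.1, 0.6, 5.9]
grip_width: 0.124
grip_force: 59.9
time_s: 19.38
eef_pos: [568.1, -166.9, 332.1]
ee_rot: [-0.0, 0.996, 0.092, -0.001]
force: [0.8, -0.3, -2.9]
grip_width: 0.13
grip_force: 58.9
```

View pics/w4.png

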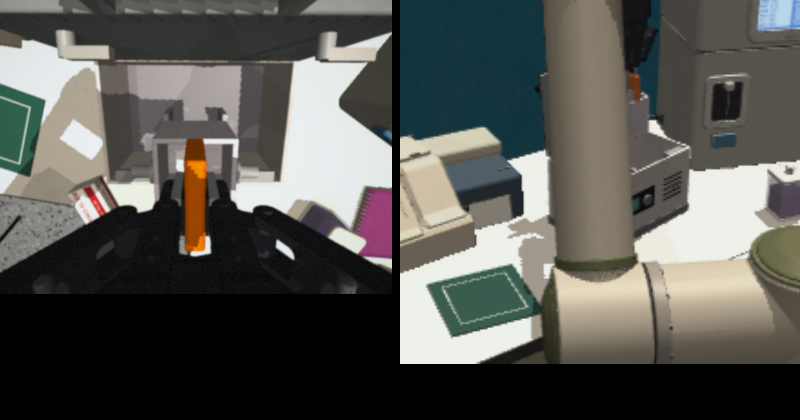

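The bucket is held upright (handle at (195,195) in the picture, 2.9 N on the wrist) and is clear of the case. I'll carry it to the mat gently.

```bash
python3 -m creep '[[[-0.1,0.1,0,0,0,0],[-0.3,0.3,0,0,0,0],[-0.6,0.7,0,0,0,0],[-1,1.2,0,0,0,0],[-1.4,1.8,0,0,0,0],[-1.8,2.5,0,0,0,0],[-2.1,3.3,0,0,0,0],[-2.4,4.1,0,0,0,0],[-2.6,4.9,0,0,0,0],[-2.8,5.7,0,0,0,0],[-3,6.5,0,0,0,0],[-3.1,7.3,0,0,0,0],[-3.2,8.1,0,0,0,0],[-3.2,8.9,0,0,0,0],[-3.2,9.6,0,0,0,0],[-3.2,10.2,0,0,0,0],[-3.2,10.7,0,0,0,0],[-3.2,11.1,0,0,0,0],[-3.2,11.4,0,0,0,0],[-3.2,11.6,0,0,0,0]]]' && python3 -m creep '[[[0,0.3,0,0,0,0],[0,0.7,-0.1,0,0,0],[0,1.1,-0.4,0,0,0],[0,1.5,-0.8,0,0,0],[0,1.8,-1.2,0,0,0],[0,1.9,-1.7,0,0,0],[0,1.9,-2.2,0,0,0],[0,1.9,-2.7,0,0,0],[0,1.9,-3.2,0,0,0],[0,1.9,-3.7,0,0,0],[0,1.9,-4.2,0,0,0],[0,1.9,-4.7,0,0,0],[0,1.9,-5.2,0,0,0],[0,1.9,-5.6,0,0,0],[0,1.9,-5.9,0,0,0],[0,1.9,-6,0,0,0],[0,1.9,-6,0,0,0],[0,1.9,-6,0,0,0]]]'
python3 - <<'E'
from rig import ctrl
import cv2,numpy as np
a=ctrl.capture('wrist')['image'];b=ctrl.capture('scene')['image'][100:300,140:360]
o=np.zeros((420,800,3),np.uint8);o[:294,:392]=cv2.resize(a,(392,294));o[:364,400:]=cv2.resize(b,(400,364))
cv2.imwrite('pics/w5.png',cv2.cvtColor(o,cv2.COLOR_RGB2BGR))
E
```

```text
time_s: 21.15
eef_pos: [488.0, 123.7, 332.9]
ee_rot: [-0.0, 0.996, 0.092, -0.0]
force: [-0.2, -0.4, -2.3]
grip_width: 0.127
grip_force: 58.8
time_s: 22.65
eef_pos: [488.5, 170.6, 183.2]
ee_rot: [0.0, 0.996, 0.092, 0.0]
force: [0.3, -0.2, -1.5]
grip_width: 0.131
grip_force: 58.8
```

View pics/w5.png

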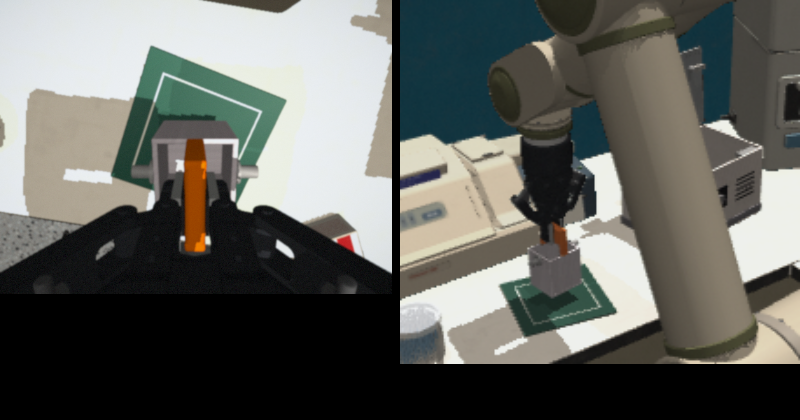

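The bucket hangs upright over the mat's middle (about (555,270) in the right half). I'll lower it gently to contact.

```bash
python3 -m creep '[[[0,0,-0.2,0,0,0],[0,0,-0.4,0,0,0],[0,0,-0.6,0,0,0],[0,0,-0.75,0,0,0],[0,0,-0.85,0,0,0],[0,0,-0.93,0,0,0],[0,0,-1,0,0,0],[0,0,-1,0,0,0],[0,0,-1,0,0,0],[0,0,-1,0,0,0]]]' && python3 -m creep '[[[0,0,-0.02,0,0,0],[0,0,-0.04,0,0,0],[0,0,-0.06,0,0,0],[0,0,-0.06,0,0,0],[0,0,-0.06,0,0,0]]]'
```

```text
time_s: 23.58
eef_pos: [488.4, 170.5, 158.0]
ee_rot: [0.0, 0.996, 0.092, 0.0]
force: [-0.6, -0.2, -2.3]
grip_width: 0.131
grip_force: 59.0
time_s: 24.0
eef_pos: [488.5, 170.6, 157.4]
ee_rot: [0.0, 0.996, 0.092, 0.0]
force: [-4.5, -1.7, 7.6]
grip_width: 0.13
grip_force: 60.5
```

Contact: the vertical force changed from -2.3 to +7.6 N. I'll release and rise.

```bash
python3 -m creep '[[[0,0,0,0,0,0],[0,0,0,0,0,0],[0,0,0,0,0,0],[0,0,0,0,0,0],[0,0,0,0,0,0],[0,0,0,0,0,0],[0,0,0.2,0,0,0],[0,0,0.5,0,0,0],[0,0,1,0,0,0],[0,0,1.6,0,0,0],[0,0,2.4,0,0,0],[0,0,3.2,0,0,0],[-0.5,0,4,0,0,0],[-1,0,4.8,0,0,0],[-2,0,5.6,0,0,0],[-3,0,5.6,0,0,0],[-3,0,5.6,0,0,0],[-3,0,5.6,0,0,0]]]' 45
python3 - <<'E'
from rig import ctrl
import cv2,numpy as np
a=ctrl.capture('wrist')['image'];b=ctrl.capture('top')['image'][135:265,130:425]
o=np.zeros((500,800,3),np.uint8);o[:294,:392]=cv2.resize(a,(392,294));o[:176,400:]=cv2.resize(b,(400,176))
b=ctrl.capture('scene')['image'][100:310,140:420];o[190:490,400:]=cv2.resize(b,(400,300))
cv2.imwrite('pics/w6.png',cv2.cvtColor(o,cv2.COLOR_RGB2BGR))
E
```

```text
time_s: 25.5
eef_pos: [412.8, 170.6, 297.5]
ee_rot: [-0.0, 0.996, 0.092, 0.001]
force: [0.5, -0.2, -0.1]
grip_width: 0.524
grip_force: 0.0
```

View pics/w6.png

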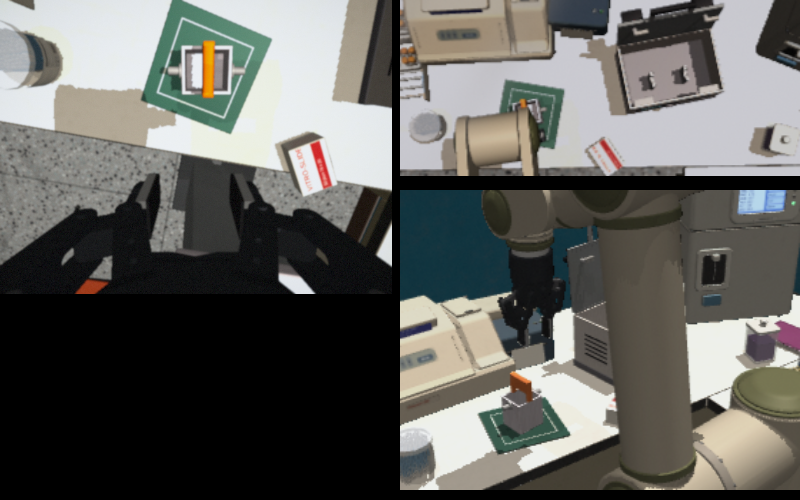

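The bucket stands upright in the middle of the mat ((207,68) wrist view, (522,410) scene view). The cover is open, the bystanders are where they were, and the gripper is clear, so I'm handing in.

```bash
python3 -c "
from rig import ctrl
print(ctrl.finish_job())"
```

```text
the job is handed in; nothing more can be done
None
```

I handed the job in at about 26 s (no verdict was returned): both fasteners are unlocked, the cover stands open just past upright, the bucket stands upright in the middle of the mat, and the jar, tub and carton look unmoved in the last pictures.

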